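Clamp a split cake tin with its draw latch

ROBOT

A 6-joint arm with a two-finger parallel gripper is mounted at the origin on a cart in front of the work surface, level with it; the furniture and walls round the work are solid. World frame = base frame: x ahead of the robot, y to its left, z up, the work surface at z = 0. Lengths are in m, angles in rad, forces in N, time in s.
With the tool pointing down it reaches from about 0.275 to 1 m from the base axis. Payload 8.4 kg.
Tool frame: the origin (TCP) lies on the centre line of the jaws, within the pads' length; the fingertips stand 25 mm ahead of it and the grasp point (between the pads) lies 6 mm ahead of it (bot.tips_ahead is the distance from the TCP to the fingertips, in m); y points along the fingers, z is the direction in which the jaws open and shut, and the axes are right-handed (so a half turn about y gives the same grasp; the last joint's range is limited). The gripper opens to 85 mm and grips with 20 to 120 N. Pads are 22 mm wide; open, the fingers measure 114 mm over their backs; the gripper's body (76 mm by 85 mm) begins 54 mm behind the grasp point. The pads swing forward as they close: fully open they stand 13 mm farther back than shut.
Start: joints at [-1.312, 0.353, 1.633, -0, 1.155, -0.002], TCP at [0.161, -0.604, 0.256] pointing down, gripper open.
Joint ranges: [-2.63, 2.63], [-0.92, 2.1], [0.06, 2.66], [-1.3, 4.44], [0, 2.69], [-3.02, 3.02]. Speed limits (rad/s): [2.22, 2.22, 2.79, 3.14, 3.14, 3.14].

INTERFACE

Orientations are given as [roll, pitch, yaw] about the fixed x, y, z axes, in that order (R = Rz(yaw) Ry(pitch) Rx(roll)).
In Python, from workcell import bot, snapshot, camera_params, boxes_of, spot_point gives the robot as it stands.
- The arm moves only by the tool step_arm, never from a script. Its argument "commands" is a list that holds one entry, the list of rows, each a list of 5 numbers: the opening, from 0 (shut) to 1 (fully open), then the shift along the tool's x, y, z in m, then the turn about the tool's y in degrees. A call has 1 to 5 rows; each row shifts and turns the commanded pose from where the row before left it, along the tool's axes as they then stand; what a row does not reach is not made up. A row lasts 1/10 s, in which the tool goes at most 50 mm and 8.59 degrees, less where a joint would pass 70% of its speed; a pose out of reach is approached as far as the arm can. A call with a gripper value outside its range is refused whole. The fingers move at their own pace and stop on an object; "newtons" is the grip in N (left out, the last holds). Time passes only in rows, so rows that do not move let the fingers close. It gives the time, the measured TCP pose, the force and the opening at its end, in the units of the state.
- bot.get_obs(): the state, without advancing time (a new reading comes with each control period).
- snapshot(name): name is "scene" or "top" or "wrist"; returns the picture (384x512x3 uint8, red, green, blue); there is no depth.
- camera_params(name): a dict with "fov_y" (degrees; the focal length in pixels is half the picture's height over the tangent of half this angle, whatever the lens; pixels are square), "cx", "cy" (the principal point, pixels), "k1" (the pictures are not rectified: a ray, as slopes to the right and down, at radius r is drawn at 1 + k1 r^2 times it, then the intrinsics apply), "cam_to_world" (4x4, takes a point from camera to world coordinates); the wrist camera has in their place "T_tool_cam" (4x4, takes a point from camera to tool coordinates, whose origin is the TCP and whose axes are the tool frame's). Camera axes: x right, y down, z forward; pixel columns grow to the right and rows downward; lengths in m; the calibration is good to about 2 mm. A picture is of the moment at which its call begins: read the wrist's pose just before it. camera_params takes no time and is no camera call.
- bot.job_done(): hands the job in, once; it reports no verdict.
Trained networks look in the newest picture that a camera, given by its name, has taken for a name from the list of things; names that differ only in an ending like _2 or _b are one class to them, and where a whole thing is asked for, a point or a joint stands for the part that bears it (a point fixed in the world has none). Each returns a list of dicts, best first, with "confidence" (0 to 1); they miss things now and then, are a little off and sometimes report something else, mostly with a low value. They report only what shows in the picture. A call takes as long as a camera call.
- boxes_of(camera, label): "extent" ([centre column, centre row, width, height] in pixels, round what is visible of it).
- spot_point(camera, label): "location" ([column, row] in pixels: a listed point, or the origin of a listed thing).
The state is a dict: "time_s": time; "joints": joint angles; "joint_velocities": joint speeds; "joint_efforts": joint torques, N m; "ee_pos": TCP position; "orientation": TCP orientation; "contact_force": force on the tool from outside, world axes, zero at the start; "moment": the same for the moment, N m; "opening": finger opening in m.
Only numpy, scipy, OpenCV 4.12 (cv2) and the standard library are available. Lean on these libraries where they do the work, as an engineer would, in place of code of your own. Each camera call takes 0.05 s, during which the arm holds its last target. There are 200 camera calls.

TASK

Close the split cake tin with the draw latch on its front: take the wire bail by its upright peg, hook its bar behind the catch on the open half of the tin with only a light touch, let go, and then push the lever past centre until it lies fully home along the front and the split is shut. Do not bend the catch, stop leaning on the lever as soon as it is home, and leave the small food tin and the bowl beside it where they are.

Things in the scene. Friction and masses are not known exactly. Their poses are not given: they have to be found in the camera images.
- tin: rectangular split cake tin of grey sheet steel on a thin mat, fixed: 180 (x) by 220 (y) by 60 mm high. Origin: centre of the underside, z up; its -x side is the front with the latch, towards the robot; the front wall is split at y = 0. The latch turns about vertical axes only, so it is worked from above by level moves; directions below (front = -x, left = +y) are the tin's own
- jaw (a joint): opening of the tin's right half (right side wall with the right halves of front and back), hinged on a vertical axis at the middle of the back (x +90, y 0 mm) and sprung open: 0 is shut, 0.045 to 0.075 rad at the start (the split gapes 8 to 14 mm; catch moves with it to the right). At the catch it takes some 7 N to the left to start it and over 30 N to shut it; it does not give inwards
- latch_pivot (a point): vertical axis of the lever, on the fixed left half: 24 mm in front of the front wall, 30 mm left of the split, at z = 36 mm
- lever (a joint): turn of the lever (rad), grows as it closes. Angle of the handle = 0.61 + value, counted from the tin's right (-y) through straight out (-x) to its left (+y). Dead centre lies between 2.0 and 2.37; at 2.53 is the hard stop, handle parallel to the front and pointing left. It stays where it is left (friction 0.025 N m) unless the bail pulls it
- lever_paddle (a point): middle of the lever's paddle, on the handle's line 60 mm from the pivot. The upright paddle runs from 40 to 72 mm from the pivot, is 6 mm thick, z = 24 to 60 mm. Push it with shut fingertips on the face that looks to the catch, round the pivot to the left; some 4 to 8 N before dead centre, then the bail pulls it home to the stop. Over 25 N spoils it
- bail_peg (a point): middle of the gripped part (z = 79 mm) of the upright round finger peg on the bail's free end: a sleeve that turns freely, 10 mm thick, z = 51 to 92 mm. Fingertips kept above z = 64 mm clear the wall and the paddle. The wire bail swings about a pin on the lever, 20 mm from the lever's pivot; the bar is 71 mm from that pin. The lever follows the bail with some 1 to 2 N, so the peg can be led freely near the catch
- bail_bar (a point): middle of the bail's upright bar (5 mm thick, z = 21 to 51 mm), straight below the peg: the part that goes into the catch. The bail gives lengthwise, 20 N per mm
- catch (a point): the axis of the bar when it sits in the catch on the open half's front, z = 36 mm, for the catch's middle setting: the catch is screwed to two studs anywhere up to 10 mm farther out or in than this point tells, so its depth must be felt. It has a flat runway, its face 3 mm behind the bar's axis, reaching 35 mm to the right, and a J-shaped hook at the runway's left end that opens to the right
- catch_entry (a point): the way into the catch: 10 mm right of catch, also for the middle setting. The hook: a lip stops the bar at its seat; a 4.5 mm thick nose reaches over the seat to 3.5 mm right of it, its outside 11 mm in front of the runway, the slot under it 6.5 mm. Come in from the front here until the bar touches the runway, then slide left to the lip. Over 12 N of the hand-led bar bends the catch
- low_tin: bystander: low round food tin, 76 mm wide, 58 mm high, right of the cake tin; origin at its underside
- bowl: bystander: small patterned bowl, 115 mm wide, 56 mm high, left of the cake tin; origin at its underside

How it is judged:
By the outcome, as a careful person would: the job done as asked, in the order asked, and still so for the second after the job is handed in, with the robot touching nothing.
It also fails if it takes over 64 s, if anything falls off the work surface, if the arm or the gripper's body presses on something with over 40 N, if the wrist force passes 120 N, or if a joint passes its speed limit or range.

## Working session

There is one attempt and no reset: what is moved stays moved. The work goes in short steps, Python scripts to look and compute and a tool call to move; the robot and the scene stay as the last step left them, time stands still between calls to the robot, and variables do not carry over. Pictures are saved under pics/ and viewed, about 8 in all and at most 12, crops included, and the job is handed in when it is done.

Besides the shell and the picture viewer there is one more tool, called after "Call:" as a command line: name --argument value ..., lists and objects as JSON in quotes. step_arm: Moves the arm, as the interface text tells. Its arguments: {"type":"object","properties":{"commands":{"type":"array","items":{"type":"array","items":{"type":"array","items":{"type":"number"}}}},"newtons":{"type":"number"}},"required":["commands"]}

```bash
mkdir -p pics; ls; cat > h.py <<'E'
import numpy as np, cv2
from workcell import bot, snapshot, camera_params, boxes_of, spot_point
from scipy.spatial.transform import Rotation as R
def ray(cam,uv,T=None):
    p=camera_params(cam); f=192/np.tan(np.radians(p["fov_y"]/2))
    d=(np.array(uv,float)-[p["cx"],p["cy"]])/f
    s=d.copy()
    for _ in range(20): s=d/(1+p["k1"]*(s@s))
    if "cam_to_world" in p: M=np.array(p["cam_to_world"])
    else: M=T@np.array(p["T_tool_cam"])
    return M[:3,3],M[:3,:3]@np.array([s[0],s[1],1])
def proj(cam,X,T=None):
    p=camera_params(cam); f=192/np.tan(np.radians(p["fov_y"]/2))
    M=np.array(p["cam_to_world"]) if "cam_to_world" in p else T@np.array(p["T_tool_cam"])
    c=np.linalg.inv(M)@np.append(X,1); s=c[:2]/c[2]
    return s*(1+p["k1"]*(s@s))*f+[p["cx"],p["cy"]]
def at_z(cam,uv,z,T=None):
    o,d=ray(cam,uv,T); return o+d*(z-o[2])/d[2]
def tri(obs):
    A=np.zeros((3,3));b=np.zeros(3)
    for o,d in obs:
        d=d/np.linalg.norm(d);P=np.eye(3)-np.outer(d,d);A+=P;b+=P@o
    X=np.linalg.solve(A,b)
    return X,[np.linalg.norm((np.eye(3)-np.outer(d,d)/(d@d))@(X-o)) for o,d in obs]
def tool():
    s=bot.get_obs();T=np.eye(4);T[:3,:3]=R.from_euler('xyz',s["orientation"]).as_matrix();T[:3,3]=s["ee_pos"];return T
def save(img,name): cv2.imwrite("pics/"+name,cv2.cvtColor(img,cv2.COLOR_RGB2BGR))
E
python3 - <<'E'
from h import *
np.set_printoptions(precision=4,suppress=True)
print(bot.get_obs()); T=tool(); print(T)
ims=[snapshot(c) for c in("scene","top")]
save(np.hstack(ims)[:, :],"a.png"); im=cv2.imread("pics/a.png"); cv2.imwrite("pics/a.png",cv2.resize(im,(800,300)))
for i,c in zip(ims,("scene","top")): save(cv2.resize(i,(800,600)),c+".png")
for c in("scene","top"):
    print(c,camera_params(c))
    for l in "tin latch_pivot lever_paddle bail_peg bail_bar catch catch_entry low_tin bowl".split():
        print(l,[(np.round(d["location"],1),round(d["confidence"],2)) for d in spot_point(c,l)[:2]])
E
```

```text
pics
{'time_s': 0.0, 'joints': array([-1.3124,  0.3537,  1.6341, -0.    ,  1.1552, -0.0024]), 'joint_velocities': array([ 0.0009, -0.0011, -0.0007, -0.0003, -0.0007,  0.0007]), 'joint_efforts': array([  0.0039, -60.5239, -34.2067,   0.0003,   0.0095,   0.    ]), 'ee_pos': array([ 0.161 , -0.6034,  0.2555]), 'orientation': array([-1.5723,  0.    , -2.8808]), 'contact_force': array([ 0.2724, -0.4552, -0.1122]), 'moment': array([-0.0268,  0.0569,  0.0209]), 'opening': 0.08542234439266398}
[[-0.9662 -0.0004  0.2578  0.161 ]
 [-0.2578  0.0014 -0.9662 -0.6034]
 [-0.     -1.     -0.0015  0.2555]
 [ 0.      0.      0.      1.    ]]
scene {'fov_y': 49.70585168495797, 'cx': 252.9487729177749, 'cy': 187.78071544438973, 'k1': -0.078323294077375, 'cam_to_world': array([[ 0.851 , -0.3282,  0.4101,  0.2274],
       [-0.5251, -0.5169,  0.6761, -0.5291],
       [-0.0099, -0.7906, -0.6122,  0.6292],
       [ 0.    ,  0.    ,  0.    ,  1.    ]])}
tin [(array([292.4, 230.7]), 0.64)]
latch_pivot [(array([244.6, 225.5]), 0.83)]
lever_paddle [(array([218.8, 238.1]), 0.84)]
bail_peg [(array([228.5, 239.3]),
[... 181 characters left out ...]
y([240.8, 180.7]), 0.97)]
top {'fov_y': 51.62129656618036, 'cx': 257.4423428156161, 'cy': 186.67185683125763, 'k1': -0.1178223664767953, 'cam_to_world': array([[-0.0083, -0.9896,  0.1433,  0.4313],
       [-0.9998,  0.0053, -0.0212,  0.0628],
       [ 0.0202, -0.1434, -0.9895,  1.1839],
       [ 0.    ,  0.    ,  0.    ,  1.    ]])}
tin [(array([281.7, 228.4]), 0.19)]
latch_pivot [(array([261. , 211.2]), 0.86)]
lever_paddle [(array([267.2, 229.2]), 0.63)]
bail_peg [(array([284.6, 226.5]), 0.61)]
bail_bar [(array([284.5, 226.1]), 0.59)]
catch [(array([284.8, 209.4]), 0.56)]
catch_entry [(array([288.3, 207.6]), 0.72)]
low_tin [(array([338.4, 178.9]), 0.82)]
bowl [(array([198.1, 177.1]), 0.56)]
```

```bash
python3 - <<'E'
from h import *
np.set_printoptions(precision=4,suppress=True)
P={"tin":((292.4,230.7),(281.7,228.4)),"latch_pivot":((244.6,225.5),(261,211.2)),"lever_paddle":((218.8,238.1),(267.2,229.2)),"bail_peg":((228.5,239.3),(284.6,226.5)),"bail_bar":((232.3,251.4),(284.5,226.1)),"catch":((255.9,243),(284.8,209.4)),"entry":((259.3,246.2),(288.3,207.6)),"low":((343.6,296.7),(338.4,178.9)),"bowl":((240.8,180.7),(198.1,177.1))}
Z=dict(tin=0.002,latch_pivot=.036,lever_paddle=.042,bail_peg=.079,bail_bar=.036,catch=.036,entry=.036,low=0,bowl=0)
for k,(a,b) in P.items():
    X,r=tri([ray("scene",a),ray("top",b)]); print(k,X,np.round(r,4),at_z("scene",a,Z[k]),at_z("top",b,Z[k]))
E
```

```text
tin [ 0.5236 -0.0606  0.0975] [0.0612 0.0612] [ 0.6399 -0.0125  0.002 ] [ 0.4767 -0.0336  0.002 ]
latch_pivot [0.5327 0.0252 0.0394] [0.0081 0.0081] [0.5422 0.0257 0.036 ] [0.5256 0.0285 0.036 ]
lever_paddle [0.4736 0.0114 0.047 ] [0.0006 0.0006] [0.4763 0.0159 0.042 ] [0.4732 0.0114 0.042 ]
bail_peg [ 0.4762 -0.0341  0.0815] [0.0029 0.0029] [ 0.4745 -0.031   0.079 ] [ 0.4789 -0.0355  0.079 ]
bail_bar [ 0.4798 -0.0372  0.0494] [0.0017 0.0017] [ 0.4839 -0.0252  0.036 ] [ 0.482 -0.039  0.036]
catch [ 0.5294 -0.0397  0.0471] [0. 0.] [ 0.5351 -0.0303  0.036 ] [ 0.5304 -0.0407  0.036 ]
entry [ 0.5331 -0.0494  0.045 ] [0.0017 0.0017] [ 0.5361 -0.0414  0.036 ] [ 0.5355 -0.051   0.036 ]
low [ 0.6218 -0.2075 -0.0003] [0.0042 0.0042] [ 0.6174 -0.206   0.    ] [ 0.6253 -0.2098  0.    ]
bowl [ 0.638   0.2157 -0.006 ] [0.0043 0.0043] [0.6382 0.2073 0.    ] [0.6329 0.2167 0.    ]
```

```bash
python3 - <<'E'
import cv2
a=cv2.imread("pics/scene.png"); b=cv2.imread("pics/top.png")
s=800/512
def crop(im,x0,y0,w,h,W,H): return cv2.resize(im[int(y0*s):int((y0+h)*s),int(x0*s):int((x0+w)*s)],(W,H),interpolation=cv2.INTER_CUBIC)
cv2.imwrite("pics/b.png",cv2.hconcat([crop(a,170,140,220,200,440,400),crop(b,220,130,90,120,300,400)]))
E
```

```text
(no output)
```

View pics/b.png

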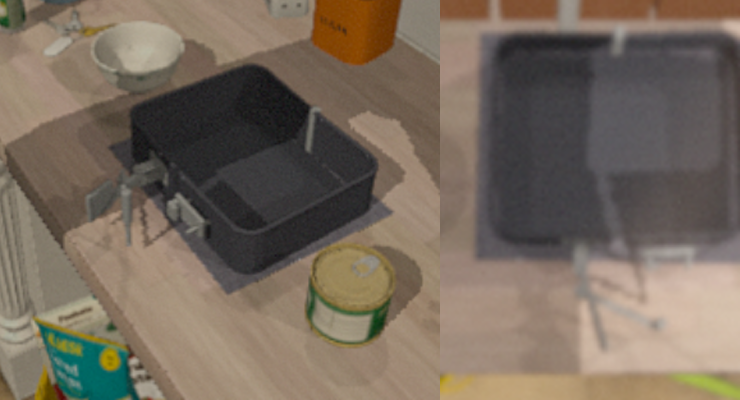

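View pics/a.png

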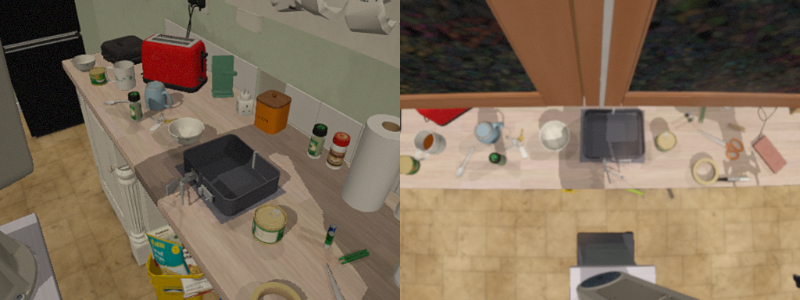

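The counter picture shows the tin near (0.64, 0) almost square to the world. The lever points outwards to about (0.473, 0.011) and the peg is near (0.477, -0.034). The bowl and food tin are well clear. I'll move to a viewpoint above the latch.

```bash
python3 - <<'E'
from h import *
np.set_printoptions(precision=4,suppress=True)
print(camera_params("wrist"),bot.tips_ahead)
T=tool(); Ri=T[:3,:3].T
print(Ri@(np.array([.40,-.05,.30])-T[:3,3]))
E
```

```text
{'fov_y': 68.23722085633699, 'cx': 259.6141182557743, 'cy': 191.75362348639976, 'k1': -0.03331701888353466, 'T_tool_cam': array([[ 0.0009,  0.9592,  0.2826, -0.0719],
       [-0.0005, -0.2826,  0.9592, -0.1178],
       [ 1.    , -0.001 ,  0.0002,  0.0002],
       [ 0.    ,  0.    ,  0.    ,  1.    ]])} 0.025
[-0.3736 -0.0437 -0.4736]
```

Call:
step_arm --commands '[[[1,-0.031,-0.0036,-0.0395,0],[1,-0.031,-0.0036,-0.0395,0],[1,-0.031,-0.0036,-0.0395,0],[1,-0.031,-0.0036,-0.0395,0],[1,-0.031,-0.0036,-0.0395,0]]]'

```text
time_s: 1.5
ee_pos: [0.2597, -0.3729, 0.2744]
orientation: [-1.57, 0.0, -2.881]
contact_force: [1.7, -0.6, 0.6]
opening: 0.0853
```

Call:
step_arm --commands '[[[1,-0.031,-0.0036,-0.0395,0],[1,-0.031,-0.0036,-0.0395,0],[1,-0.031,-0.0036,-0.0395,0],[1,-0.031,-0.0036,-0.0395,0],[1,-0.031,-0.0036,-0.0395,0]]]'

```text
time_s: 2.0
ee_pos: [0.3579, -0.1436, 0.2926]
orientation: [-1.57, 0.001, -2.881]
contact_force: [0.8, 0.2, 0.1]
opening: 0.0856
```

Call:
step_arm --commands '[[[1,-0.031,-0.0036,-0.0395,0],[1,-0.031,-0.0036,-0.0395,0],[1,0,0,0,-8.5],[1,0,0,0,-8.5],[1,0,0,0,-8.5]]]'

```text
time_s: 2.5
ee_pos: [0.3969, -0.0529, 0.2993]
orientation: [-1.571, 0.0, -2.428]
contact_force: [-0.3, 0.5, -0.1]
opening: 0.0855
```

Call:
step_arm --commands '[[[1,0,0,0,-8.5],[1,0,0,0,-8.5],[1,0,0,0,-8.5],[1,0,0,0,-8.5],[1,0,0,0,-8.5]]]'

```text
time_s: 3.0
ee_pos: [0.3967, -0.0537, 0.2993]
orientation: [-1.571, 0.0, -1.688]
contact_force: [0.0, 0.5, 0.2]
opening: 0.0854
```

Call:
step_arm --commands '[[[1,0,0,0,-8.5],[1,0,0,0,-8.5],[1,0,0,0,-8.5],[1,0,0,0,-8.5],[1,0,0,0,-8.5]]]'

```text
time_s: 3.5
ee_pos: [0.3967, -0.0537, 0.2993]
orientation: [-1.571, -0.0, -0.946]
contact_force: [0.5, 0.1, -0.8]
opening: 0.0855
```

Call:
step_arm --commands '[[[1,0,0,0,-8.5],[1,0,0,0,-8.5],[1,0,0,0,-8.5],[1,0,0,0,-8.5],[1,0,0,0,-8.5]]]'

```text
time_s: 4.0
ee_pos: [0.3968, -0.0538, 0.2993]
orientation: [-1.571, -0.0, -0.204]
contact_force: [-0.2, 0.6, 0.3]
opening: 0.0856
```

Call:
step_arm --commands '[[[1,0,0,0,-8.5],[1,0,0,0,-3.6],[1,0,0,0,0],[1,0,0,0,0]]]'

```text
time_s: 4.4
ee_pos: [0.3968, -0.0537, 0.2993]
orientation: [-1.571, -0.0, -0.001]
contact_force: [-0.3, -0.1, -0.5]
opening: 0.0853
```

```bash
cat > look.py <<'E'
import sys
from h import *
np.set_printoptions(precision=4,suppress=True)
Z=dict(tin=0.002,latch_pivot=.036,lever_paddle=.042,bail_peg=.079,bail_bar=.036,catch=.036,catch_entry=.036)
T=tool(); im=snapshot("wrist"); save(im,sys.argv[1]+".png"); np.save("pics/"+sys.argv[1]+"_T.npy",T)
for l in sys.argv[2:]:
    for d in spot_point("wrist",l)[:2]:
        print(l,np.round(d["location"],1),round(d["confidence"],2),at_z("wrist",d["location"],Z[l],T))
E
python3 look.py w1 latch_pivot lever_paddle bail_peg bail_bar catch catch_entry
python3 -c "
import cv2;a=cv2.imread('pics/w1.png');cv2.imwrite('pics/w1b.png',cv2.resize(a,(800,600),interpolation=cv2.INTER_CUBIC))"
```

```text
latch_pivot [313.5 254.5] 0.92 [0.5357 0.0265 0.036 ]
lever_paddle [307.7 212.6] 0.56 [0.4662 0.0136 0.042 ]
bail_peg [271.9 231.5] 0.56 [ 0.4783 -0.0384  0.079 ]
bail_peg [265.6 259. ] 0.38 [ 0.5184 -0.0464  0.079 ]
bail_bar [272.5 221.5] 0.7 [ 0.4821 -0.0357  0.036 ]
catch [275. 254.] 0.78 [ 0.5346 -0.0314  0.036 ]
catch_entry [265.  256.9] 0.96 [ 0.5394 -0.0464  0.036 ]
```

View pics/w1b.png

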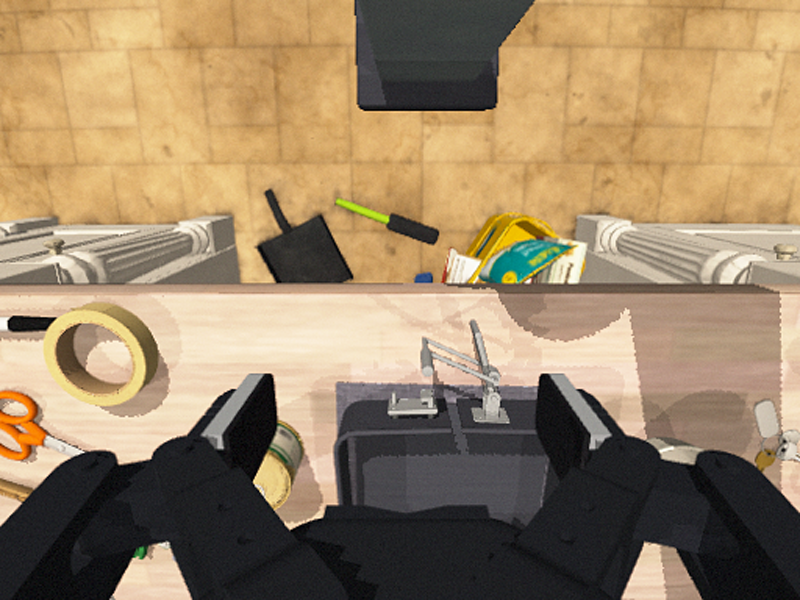

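The wrist view shows the peg at about (425, 358) in the 800-wide picture and the catch plate at (390–437, 390–415), with the hook at its image-right end. The lever paddle is at (475–490, 320–375). I'll move closer and look again.

Call:
step_arm --commands '[[[1,0.006,0.045,0.004,0],[1,0.006,0.045,0.004,0],[1,0.006,0.045,0.004,0],[1,0.005,0.044,0.005,0],[1,0,0,0,0]]]'

```text
time_s: 5.25
ee_pos: [0.4165, -0.0361, 0.1158]
orientation: [-1.57, 0.01, 0.001]
contact_force: [-0.1, -0.0, 1.0]
opening: 0.0852
```

```bash
python3 look.py w2 latch_pivot lever_paddle bail_peg bail_bar catch catch_entry
python3 -c "
import cv2;a=cv2.imread('pics/w2.png');cv2.imwrite('pics/w2b.png',cv2.resize(a[180:380,150:410],(780,600),interpolation=cv2.INTER_CUBIC))"
```

```text
latch_pivot [331.2 337.9] 0.96 [0.5335 0.0255 0.036 ]
lever_paddle [320.2 277.3] 0.95 [0.4696 0.0106 0.042 ]
bail_peg [258.8 325.4] 0.81 [ 0.4823 -0.0369  0.079 ]
bail_peg [255.9 284.8] 0.38 [ 0.4512 -0.0387  0.079 ]
bail_bar [257.7 284.4] 0.87 [ 0.4799 -0.0379  0.036 ]
catch [318.5 278.2] 0.19 [0.4743 0.0108 0.036 ]
```

View pics/w2b.png

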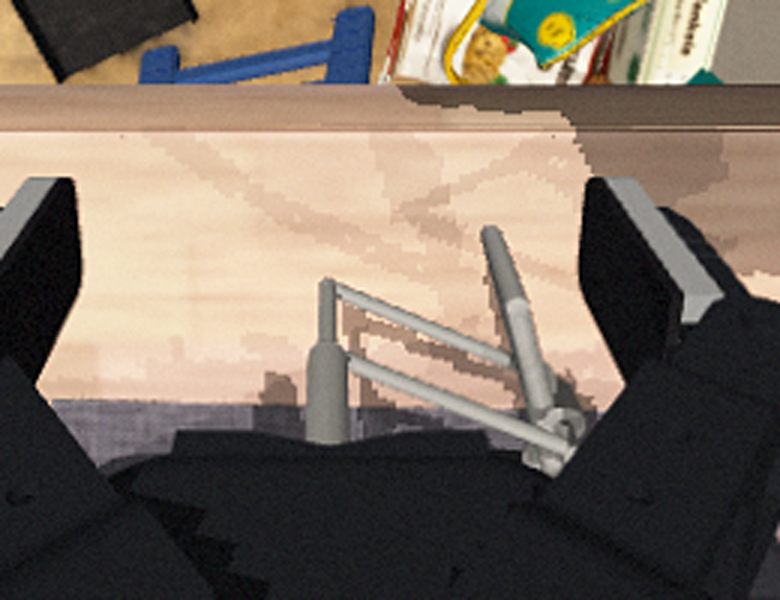

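Seen from closer, the bar and peg stand at about (0.480, -0.0375). I'll enter the grasp with the fingers open on either side of the peg.

Call:
step_arm --commands '[[[1,0.032,0,-0.001,0],[1,0.0315,0,-0.0005,0],[1,0,0.0125,0,0],[1,0,0.0125,0,0],[1,0,0,0,0]]]' --newtons 20

```text
time_s: 6.1
ee_pos: [0.4811, -0.0381, 0.094]
orientation: [-1.571, 0.003, 0.001]
contact_force: [-0.8, -0.6, 0.3]
opening: 0.0856
```

Call:
step_arm --commands '[[[0.4,0,0.0022,0,0],[0.2,0,0,0,0],[0.1,0,0,0,0],[0,0,0,0,0],[0,0,0,0,0]]]' --newtons 20

```text
time_s: 6.6
ee_pos: [0.4833, -0.0381, 0.0932]
orientation: [-1.571, -0.0, 0.001]
contact_force: [-0.3, 1.4, -0.2]
opening: 0.0125
```

Call:
step_arm --commands '[[[0,0,0,0,0],[0,0,0,0,0],[0,0,0,0,0]]]'

```text
time_s: 6.9
ee_pos: [0.4834, -0.0381, 0.0931]
orientation: [-1.571, -0.0, 0.001]
contact_force: [0.4, 0.7, 1.5]
opening: 0.0092
```

```bash
python3 look.py w3 bail_peg bail_bar lever_paddle latch_pivot catch catch_entry; python3 -c "
from h import *
print(bot.get_obs())
a=cv2.imread('pics/w1.png')[230:280,230:340];b=cv2.imread('pics/w3.png')[180:380,150:410]
cv2.imwrite('pics/c.png',np.vstack([cv2.resize(b,(390,300)),cv2.resize(a,(660,300),interpolation=cv2.INTER_CUBIC)[:,135:525]]))"
```

```text
bail_peg [262.1 249.2] 0.66 [ 0.4817 -0.0371  0.079 ]
bail_bar [257.8 220.2] 0.77 [ 0.483  -0.0396  0.036 ]
lever_paddle [337.9 209.7] 0.62 [0.4735 0.0113 0.042 ]
latch_pivot [350.6 284.4] 0.71 [0.5326 0.0268 0.036 ]
catch [263.2 286.5] 0.73 [ 0.5341 -0.0359  0.036 ]
catch_entry [247.8 288.6] 0.85 [ 0.5359 -0.0469  0.036 ]
{'time_s': 7.25, 'joints': array([-8.18845849e-02,  3.71678854e-01,  2.05845941e+00,  5.99881064e-05,
        7.11324768e-01, -1.65347523e+00]), 'joint_velocities': array([-0.00230349,  0.0005227 , -0.00064054, -0.00082827, -0.00014198,
        0.00193327]), 'joint_efforts': array([-4.16536219e-01, -4.90673482e+01, -2.14958739e+01, -2.19086269e-01,
        1.68194217e-01, -1.38654130e-03]), 'ee_pos': array([ 0.48330075, -0.03814604,  0.0930235 ]), 'orientation': array([-1.57076800e+00, -1.32411229e-04,  7.48878893e-04]), 'contact_force': array([0.1370325 , 0.42308048, 1.86975701]), 'moment': array([ 0.17059762, -0.10682075, -0.00501913]), 'opening': 0.009035416782867739}
```

View pics/c.png

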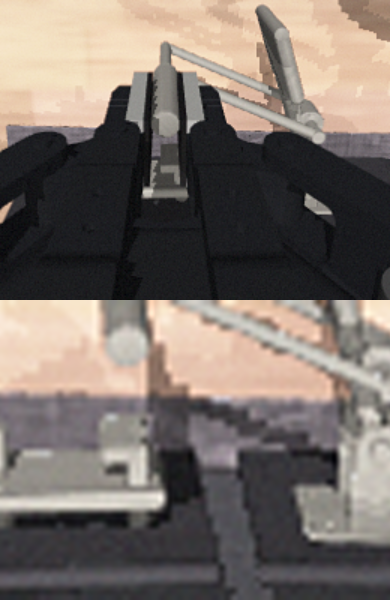

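The lower crop shows the peg between the pads. The hook at the catch plate's image-right end opens to image-left (the tin's right), and the split gapes. I'll lead the bar along an arc within the bail's reach.

Call:
step_arm --commands '[[[0,0.007,0,-0.001,0],[0,0.007,0,-0.002,0],[0,0.005,0,-0.0035,0],[0,0.005,0,-0.0035,0],[0,0.003,0,-0.0015,0]]]'

```text
time_s: 7.75
ee_pos: [0.511, -0.0498, 0.0929]
orientation: [-1.571, -0.0, 0.0]
contact_force: [-0.6, 2.6, 0.3]
opening: 0.0091
```

Call:
step_arm --commands '[[[0,0.003,0,-0.0015,0],[0,0,0,0,0],[0,0,0,0,0]]]'

```text
time_s: 8.05
ee_pos: [0.5131, -0.0513, 0.093]
orientation: [-1.571, 0.0, 0.001]
contact_force: [-0.2, 1.0, 3.5]
opening: 0.0085
```

```bash
python3 look.py w4 bail_peg bail_bar lever_paddle latch_pivot catch catch_entry; python3 -c "
from h import *
o=bot.get_obs();print(o['ee_pos'],o['contact_force'],o['opening'])"
```

```text
bail_peg [258.7 251. ] 0.81 [ 0.5123 -0.0521  0.079 ]
bail_bar [261.3 220.9] 0.76 [ 0.5131 -0.0505  0.036 ]
lever_paddle [326.5 177.7] 0.74 [ 0.4823 -0.0106  0.042 ]
latch_pivot [371.5 244.6] 0.76 [0.5307 0.025  0.036 ]
catch [ 92.1 311.8] 0.4 [ 0.5868 -0.1773  0.036 ]
[ 0.51317452 -0.05118663  0.09303143] [-0.22593319  0.866384    1.99429463] 0.00861283441598841
```

Call:
step_arm --commands '[[[0,0.0015,0,0,0],[0,0.0015,0,0,0],[0,0.0015,0,0,0],[0,0,0,0,0]]]'

```text
time_s: 8.8
ee_pos: [0.5181, -0.0511, 0.093]
orientation: [-1.571, -0.0, 0.001]
contact_force: [0.2, -0.4, 1.3]
opening: 0.0084
```

Call:
step_arm --commands '[[[0,0.001,0,0,0],[0,0.001,0,0,0],[0,0,0,0,0]]]'

```text
time_s: 9.1
ee_pos: [0.5198, -0.0511, 0.093]
orientation: [-1.571, 0.0, 0.001]
contact_force: [0.4, 1.0, 2.0]
opening: 0.009
```

Call:
step_arm --commands '[[[0,0.001,0,0,0],[0,0.001,0,0,0],[0,0,0,0,0]]]'

```text
time_s: 9.4
ee_pos: [0.5219, -0.0511, 0.093]
orientation: [-1.571, -0.0, 0.001]
contact_force: [-0.8, 0.3, 1.3]
opening: 0.009
```

Call:
step_arm --commands '[[[0,0.0007,0,0,0],[0,0.0006,0,0,0],[0,0,0,0,0]]]'

```text
time_s: 9.7
ee_pos: [0.5231, -0.0511, 0.093]
orientation: [-1.571, -0.0, 0.001]
contact_force: [0.7, -0.1, 1.5]
opening: 0.009
```

Call:
step_arm --commands '[[[0,0.0006,0,0,0],[0,0.0006,0,0,0],[0,0,0,0,0]]]'

```text
time_s: 10.0
ee_pos: [0.5243, -0.0511, 0.093]
orientation: [-1.571, -0.0, 0.001]
contact_force: [1.0, 0.7, 1.2]
opening: 0.009
```

Call:
step_arm --commands '[[[0,0.0006,0,0,0],[0,0.0006,0,0,0],[0,0,0,0,0]]]'

```text
time_s: 10.3
ee_pos: [0.5255, -0.0511, 0.093]
orientation: [-1.571, -0.0, 0.001]
contact_force: [0.8, -0.2, 2.2]
opening: 0.0093
```

Call:
step_arm --commands '[[[0,0.0006,0,0,0],[0,0.0006,0,0,0],[0,0,0,0,0]]]'

```text
time_s: 10.6
ee_pos: [0.5268, -0.0511, 0.093]
orientation: [-1.571, -0.0, 0.001]
contact_force: [-0.9, 0.7, 2.3]
opening: 0.0087
```

Call:
step_arm --commands '[[[0,0.0006,0,0,0],[0,0.0006,0,0,0],[0,0,0,0,0]]]'

```text
time_s: 10.9
ee_pos: [0.5279, -0.0511, 0.093]
orientation: [-1.571, -0.0, 0.001]
contact_force: [-1.3, -0.3, 3.1]
opening: 0.0086
```

Call:
step_arm --commands '[[[0,0.0006,0,0,0],[0,0.0004,0,0,0],[0,0,0,0,0]]]'

```text
time_s: 11.2
ee_pos: [0.5289, -0.0511, 0.093]
orientation: [-1.571, -0.0, 0.001]
contact_force: [0.5, -0.4, 1.9]
opening: 0.0094
```

Call:
step_arm --commands '[[[0,0.0006,0,0,0],[0,0.0006,0,0,0],[0,0,0,0,0]]]'

```text
time_s: 11.5
ee_pos: [0.5302, -0.0511, 0.093]
orientation: [-1.571, -0.0, 0.001]
contact_force: [-0.3, 0.8, 0.9]
opening: 0.0089
```

Call:
step_arm --commands '[[[0,0.0006,0,0,0],[0,0.0006,0,0,0],[0,0,0,0,0]]]'

```text
time_s: 11.8
ee_pos: [0.5313, -0.0511, 0.093]
orientation: [-1.571, -0.0, 0.001]
contact_force: [0.3, 0.7, 2.4]
opening: 0.009
```

Call:
step_arm --commands '[[[0,0.0006,0,0,0],[0,0.0006,0,0,0],[0,0,0,0,0]]]'

```text
time_s: 12.1
ee_pos: [0.5325, -0.0511, 0.093]
orientation: [-1.571, -0.0, 0.001]
contact_force: [-0.5, 0.6, 2.2]
opening: 0.0084
```

```bash
python3 look.py w5 bail_bar lever_paddle latch_pivot catch catch_entry; python3 -c "
from h import *
s=snapshot('scene')[200:290,200:300]
b=cv2.imread('pics/w5.png')[180:320,200:400]
cv2.imwrite('pics/d.png',np.hstack([cv2.resize(b,(480,336),interpolation=cv2.INTER_CUBIC),cv2.resize(cv2.cvtColor(s,cv2.COLOR_RGB2BGR),(320,336),interpolation=cv2.INTER_CUBIC)]))"
```

```text
bail_bar [259.5 219.3] 0.7 [ 0.5314 -0.0515  0.036 ]
lever_paddle [323.7 153.9] 0.95 [ 0.4871 -0.013   0.042 ]
latch_pivot [376.9 220.3] 0.84 [0.5323 0.0268 0.036 ]
latch_pivot [ 86.4 293.4] 0.69 [ 0.5901 -0.1784  0.036 ]
catch [283.  225.5] 0.94 [ 0.5359 -0.0358  0.036 ]
```

View pics/d.png

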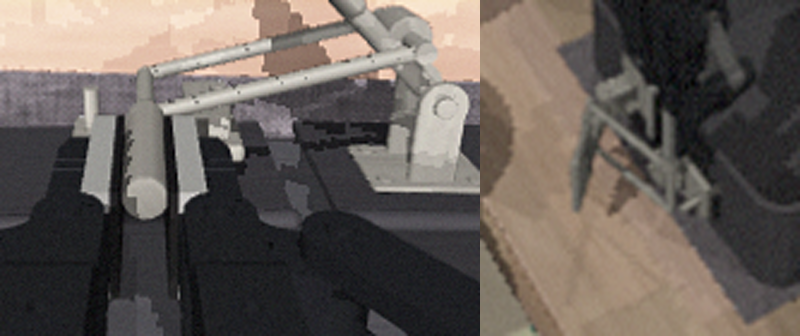

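The bar at (147, 75) stands in front of the catch plate. The hook shows at (210–240, 115–160), some 15 mm to its left, and there is no contact yet. I'll keep feeling forwards.

Call:
step_arm --commands '[[[0,0.0006,0,0,0],[0,0.0006,0,0,0],[0,0,0,0,0]]]'

```text
time_s: 12.75
ee_pos: [0.5337, -0.0511, 0.093]
orientation: [-1.571, -0.0, 0.001]
contact_force: [-0.2, 0.6, 2.0]
opening: 0.0093
```

Call:
step_arm --commands '[[[0,0.0006,0,0,0],[0,0.0006,0,0,0],[0,0,0,0,0]]]'

```text
time_s: 13.05
ee_pos: [0.5349, -0.0511, 0.093]
orientation: [-1.571, -0.0, 0.001]
contact_force: [-0.9, 0.6, 2.2]
opening: 0.0091
```

Call:
step_arm --commands '[[[0,0.0006,0,0,0],[0,0.0006,0,0,0],[0,0,0,0,0]]]'

```text
time_s: 13.35
ee_pos: [0.5361, -0.0511, 0.093]
orientation: [-1.571, -0.0, 0.001]
contact_force: [-1.1, 1.1, 1.6]
opening: 0.0088
```

Call:
step_arm --commands '[[[0,0.0006,0,0,0],[0,0.0006,0,0,0],[0,0,0,0,0]]]'

```text
time_s: 13.65
ee_pos: [0.5373, -0.0511, 0.093]
orientation: [-1.571, -0.0, 0.001]
contact_force: [-0.6, 1.1, 0.8]
opening: 0.0092
```

Call:
step_arm --commands '[[[0,0.0006,0,0,0],[0,0.0006,0,0,0],[0,0,0,0,0]]]'

```text
time_s: 13.95
ee_pos: [0.5385, -0.0511, 0.093]
orientation: [-1.571, 0.0, 0.001]
contact_force: [-0.4, 1.6, 1.8]
opening: 0.009
```

Call:
step_arm --commands '[[[0,0.0006,0,0,0],[0,0.0004,0,0,0],[0,0,0,0,0]]]'

```text
time_s: 14.25
ee_pos: [0.5395, -0.0511, 0.093]
orientation: [-1.571, -0.0, 0.001]
contact_force: [-0.6, 1.6, 1.3]
opening: 0.0091
```

Call:
step_arm --commands '[[[0,0.0005,0,0,0],[0,0.0005,0,0,0],[0,0,0,0,0]]]'

```text
time_s: 14.55
ee_pos: [0.5405, -0.0511, 0.093]
orientation: [-1.571, -0.0, 0.001]
contact_force: [-0.8, 2.3, 0.8]
opening: 0.0093
```

Call:
step_arm --commands '[[[0,0.0005,0,0,0],[0,0.0005,0,0,0],[0,0,0,0,0]]]'

```text
time_s: 14.85
ee_pos: [0.5412, -0.0511, 0.0929]
orientation: [-1.571, 0.001, 0.001]
contact_force: [-1.0, 0.8, 2.7]
opening: 0.0091
```

Call:
step_arm --commands '[[[0,0.0004,0,0,0],[0,0,0,0,0],[0,0,0,0,0]]]'

```text
time_s: 15.15
ee_pos: [0.5414, -0.0511, 0.0929]
orientation: [-1.571, 0.001, 0.001]
contact_force: [-4.4, 1.4, 1.9]
opening: 0.0092
```

Contact at TCP x ≈ 0.541 with about 4 N. I'll ease off and slide left, following the runway's slight slant.

Call:
step_arm --commands '[[[0,-0.0005,0,0.0005,0],[0,-0.0001,0,0.0015,0],[0,-0.0001,0,0.0015,0],[0,-0.0001,0,0.0015,0],[0,0,0,0,0]]]'

```text
time_s: 15.65
ee_pos: [0.5412, -0.0465, 0.0931]
orientation: [-1.572, -0.0, 0.001]
contact_force: [-3.7, -4.6, 3.6]
opening: 0.009
```

Call:
step_arm --commands '[[[0,-0.0005,0,0,0],[0,0,0,0,0],[0,0,0,0,0]]]'

```text
time_s: 15.95
ee_pos: [0.541, -0.0462, 0.0931]
orientation: [-1.571, -0.001, 0.001]
contact_force: [-1.3, -4.0, 1.8]
opening: 0.0087
```

```bash
python3 look.py w6 bail_bar lever_paddle latch_pivot catch catch_entry; python3 -c "
from h import *
for _ in range(4):
    s=snapshot('scene');o=bot.get_obs();print(o['ee_pos'],o['contact_force'])
b=cv2.imread('pics/w6.png')[180:300,210:330]
cv2.imwrite('pics/e.png',np.hstack([cv2.resize(b,(480,480),interpolation=cv2.INTER_CUBIC),cv2.resize(cv2.cvtColor(s,cv2.COLOR_RGB2BGR)[220:280,225:265],(320,480),interpolation=cv2.INTER_CUBIC)]))"
```

```text
bail_bar [260.8 217.3] 0.89 [ 0.5385 -0.0457  0.036 ]
latch_pivot [370.8 207.1] 0.91 [0.5314 0.0265 0.036 ]
catch [274.8 214. ] 0.98 [ 0.5362 -0.0365  0.036 ]
catch_entry [259.3 217.1] 0.75 [ 0.5384 -0.0467  0.036 ]
[ 0.54084597 -0.0460752   0.09310096] [-0.06260631 -2.82265964  2.0797569 ]
[ 0.54085648 -0.04607944  0.09309389] [-0.36882418 -1.65973152  2.42709449]
[ 0.54081256 -0.0460584   0.0930971 ] [ 0.4928917  -1.9786581   3.06304162]
[ 0.54081046 -0.04607116  0.09309094] [-0.29493563 -1.52953318  2.87945031]
```

View pics/e.png

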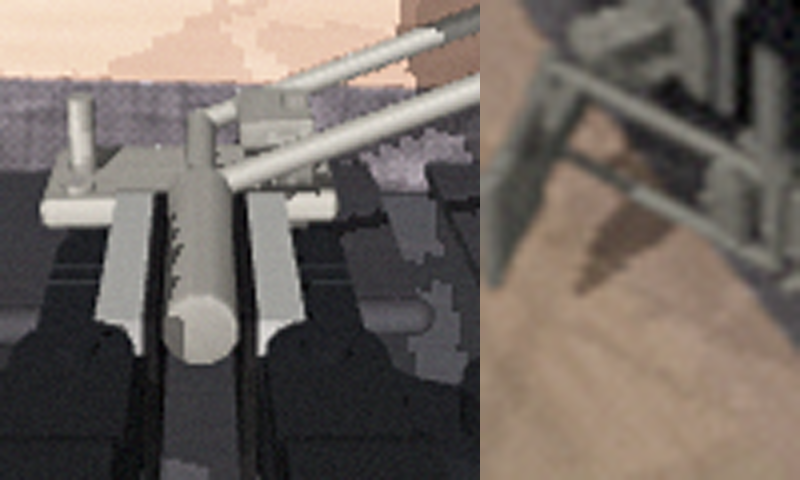

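The bar at (200, 130) lies on the runway, with the hook's nose at (240–310, 90–185) just left of it. The side force has faded, so it was only drag. I'll slide on gently.

Call:
step_arm --commands '[[[0,-0.0001,0,0.001,0],[0,0,0,0.001,0],[0,-0.0001,0,0.001,0],[0,0,0,0,0],[0,0,0,0,0]]]'

```text
time_s: 16.95
ee_pos: [0.5404, -0.043, 0.093]
orientation: [-1.571, -0.0, 0.001]
contact_force: [0.9, -0.6, 2.6]
opening: 0.0092
```

Call:
step_arm --commands '[[[0,0,0,0.001,0],[0,0,0,0.001,0],[0,0,0,0,0],[0,0,0,0,0]]]'

```text
time_s: 17.35
ee_pos: [0.5403, -0.041, 0.093]
orientation: [-1.571, 0.0, 0.001]
contact_force: [0.7, -1.5, 2.1]
opening: 0.0091
```

Call:
step_arm --commands '[[[0,0,0,0.001,0],[0,0,0,0.001,0],[0,0,0,0,0],[0,0,0,0,0]]]'

```text
time_s: 17.75
ee_pos: [0.5403, -0.039, 0.093]
orientation: [-1.571, 0.0, 0.001]
contact_force: [-0.0, -2.1, 3.0]
opening: 0.0089
```

Call:
step_arm --commands '[[[0,0,0,0.0006,0],[0,0,0,0.0006,0],[0,0,0,0,0],[0,0,0,0,0]]]'

```text
time_s: 18.15
ee_pos: [0.5403, -0.0379, 0.093]
orientation: [-1.571, 0.0, 0.001]
contact_force: [1.2, -2.5, 2.4]
opening: 0.0093
```

Call:
step_arm --commands '[[[0,0,0,0.0006,0],[0,0,0,0.0006,0],[0,0,0,0,0],[0,0,0,0,0]]]'

```text
time_s: 18.55
ee_pos: [0.5403, -0.0367, 0.093]
orientation: [-1.571, 0.0, 0.001]
contact_force: [0.8, -2.4, 2.7]
opening: 0.0089
```

Call:
step_arm --commands '[[[0,0,0,0.0005,0],[0,0,0,0.0005,0],[0,0,0,0,0],[0,0,0,0,0]]]'

```text
time_s: 18.95
ee_pos: [0.5404, -0.0362, 0.0931]
orientation: [-1.572, -0.0, 0.001]
contact_force: [0.7, -5.1, 3.8]
opening: 0.0089
```

Call:
step_arm --commands '[[[0,0,0,-0.0004,0],[0,0,0,0,0]]]'

```text
time_s: 19.15
ee_pos: [0.5404, -0.0363, 0.093]
orientation: [-1.571, -0.0, 0.001]
contact_force: [1.0, -4.8, 3.2]
opening: 0.009
```

```bash
python3 look.py w7 bail_bar latch_pivot catch catch_entry lever_paddle; python3 -c "
from h import *
s=snapshot('scene');o=bot.get_obs();print(o['ee_pos'],o['contact_force'])
b=cv2.imread('pics/w7.png')[170:290,210:330]
cv2.imwrite('pics/f.png',np.hstack([cv2.resize(b,(480,480),interpolation=cv2.INTER_CUBIC),cv2.resize(cv2.cvtColor(s,cv2.COLOR_RGB2BGR)[220:280,225:265],(320,480),interpolation=cv2.INTER_CUBIC)]))"
```

```text
latch_pivot [353.2 205.2] 0.97 [0.5294 0.0246 0.036 ]
catch [261.5 219.1] 0.8 [ 0.5391 -0.0354  0.036 ]
catch_entry [246.1 218.3] 0.64 [ 0.5385 -0.0456  0.036 ]
lever_paddle [350.  114.9] 0.58 [0.4722 0.0157 0.042 ]
[ 0.5403938  -0.03627575  0.09302337] [ 0.66466026 -4.97763213  4.65001276]
```

View pics/f.png

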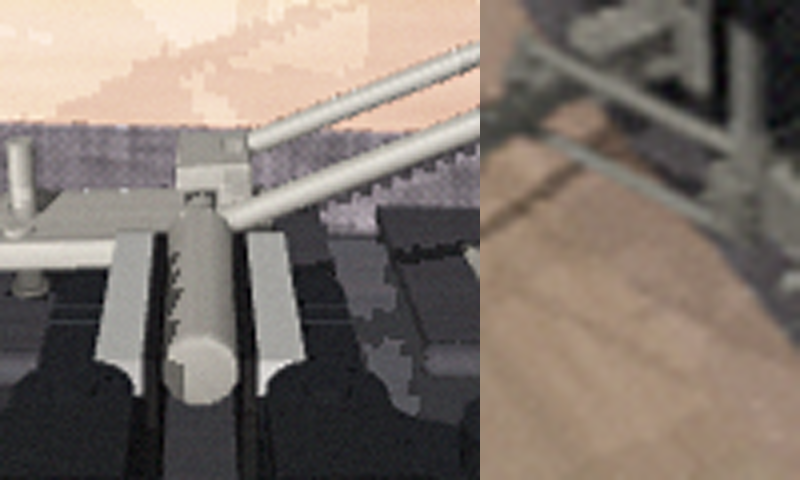

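The nose of the hook at (180–250, 130–195) now stands in front of the bar, so the bar is hooked against the lip at y ≈ -0.036. I'll let go and lift.

Call:
step_arm --commands '[[[0.3,0,0,0,0],[0.4,0,0,0,0],[0.4,0,-0.02,0,0],[0.4,0,-0.025,0,0],[0.4,0,0,0,0]]]'

```text
time_s: 20.0
ee_pos: [0.5417, -0.0359, 0.1403]
orientation: [-1.571, -0.004, 0.001]
contact_force: [0.6, -0.2, -0.3]
opening: 0.0341
```

```bash
python3 look.py w8 bail_peg bail_bar latch_pivot catch lever_paddle; python3 -c "
from h import *
s=snapshot('scene');t=snapshot('top')
for l,z in(('bail_peg',.079),('bail_bar',.036),('lever_paddle',.042),('catch',.036),('latch_pivot',.036)):
    for c in('scene','top'):
        for d in spot_point(c,l)[:1]: print(c,l,round(d['confidence'],2),at_z(c,d['location'],z))
o=bot.get_obs();print(o['ee_pos'],o['contact_force'],o['opening'])"
```

```text
bail_peg [255.9 211.5] 0.63 [ 0.5369 -0.0386  0.079 ]
bail_bar [258.3 192.1] 0.81 [ 0.5362 -0.0372  0.036 ]
latch_pivot [338.4 185. ] 0.75 [0.5301 0.0279 0.036 ]
latch_pivot [ 96.7 261.6] 0.3 [ 0.601  -0.1819  0.036 ]
catch [262.  191.5] 0.7 [ 0.5356 -0.0342  0.036 ]
lever_paddle [331.6 110. ] 0.58 [0.4714 0.0168 0.042 ]
scene bail_peg 0.48 [ 0.53471231 -0.0401272   0.079     ]
scene bail_bar 0.68 [ 0.53730659 -0.02874546  0.036     ]
scene lever_paddle 0.93 [0.47893774 0.02469938 0.042     ]
top lever_paddle 0.4 [0.47519142 0.00534044 0.042     ]
scene latch_pivot 0.88 [0.53578025 0.03082439 0.036     ]
top latch_pivot 0.62 [0.51887314 0.01872682 0.036     ]
[ 0.54032869 -0.03612601  0.13797078] [ 0.18610465  0.58298074 -0.26245423] 0.0340088751794119
```

Call:
step_arm --commands '[[[0,-0.035,0,0.012,0],[0,-0.034,0,0.012,0],[0,0,0,0,0],[0,0,0.035,0,0],[0,0,0.035,0,0]]]'

```text
time_s: 21.4
ee_pos: [0.4733, -0.0122, 0.0684]
orientation: [-1.571, -0.005, 0.001]
contact_force: [0.5, -0.7, -1.5]
opening: 0.0001
```

Call:
step_arm --commands '[[[0,0,0.004,0,0],[0,0,0,0,0]]]'

```text
time_s: 21.6
ee_pos: [0.4711, -0.0122, 0.0637]
orientation: [-1.571, 0.002, 0.001]
contact_force: [-0.4, -0.5, 0.2]
opening: 0.0004
```

```bash
python3 look.py w9 bail_peg bail_bar latch_pivot lever_paddle; python3 -c "
from h import *
o=bot.get_obs();print(o['ee_pos'],o['contact_force'],o['opening'])
b=cv2.imread('pics/w9.png')[60:360,160:460]
cv2.imwrite('pics/g.png',cv2.resize(b,(600,600),interpolation=cv2.INTER_CUBIC))"
```

```text
lever_paddle [313.4 245.2] 0.98 [0.4709 0.0168 0.042 ]
[ 0.47238344 -0.01223768  0.06527448] [ 0.19614396  0.06278691 -0.75350381] 0.00014849516124922844
```

View pics/g.png

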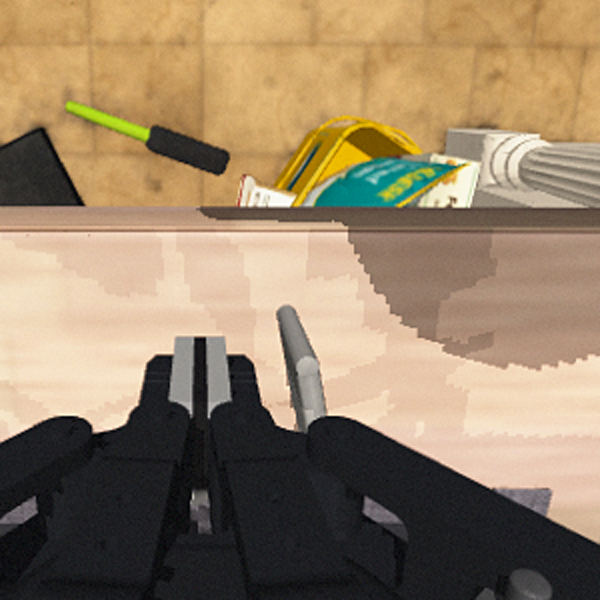

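The shut fingers at (200, 340–400) stand right of the paddle at (300, 310–420), on the catch side with nothing between them. I'll start the push to the left.

Call:
step_arm --commands '[[[0,0.001,0,0.005,0],[0,0.001,0,0.005,0],[0,0,0,0.004,0],[0,0,0,0.004,0],[0,0,0,0.003,0]]]'

```text
time_s: 22.35
ee_pos: [0.4729, 0.0091, 0.064]
orientation: [-1.571, 0.001, 0.001]
contact_force: [-2.6, -5.5, 2.4]
opening: -0.0001
```

Call:
step_arm --commands '[[[0,-0.001,0,0.0041,4],[0,-0.001,0,0.0041,4],[0,-0.001,0,0.0041,4],[0,0,0,0,0]]]'

```text
time_s: 22.75
ee_pos: [0.4705, 0.0216, 0.0638]
orientation: [-1.571, 0.001, -0.209]
contact_force: [-3.0, -4.1, 1.8]
opening: -0.0001
```

Call:
step_arm --commands '[[[0,-0.001,0,0.0041,4],[0,-0.001,0,0.0041,4],[0,-0.001,0,0.0041,4],[0,-0.001,0,0.0041,4],[0,0,0,0,0]]]'

```text
time_s: 23.25
ee_pos: [0.4715, 0.0383, 0.0637]
orientation: [-1.572, 0.002, -0.487]
contact_force: [-3.9, -2.6, 0.9]
opening: -0.0002
```

Call:
step_arm --commands '[[[0,-0.001,0,0.0041,4],[0,-0.001,0,0.0041,4],[0,-0.001,0,0.0041,4],[0,-0.001,0,0.0041,4],[0,0,0,0,0]]]'

```text
time_s: 23.75
ee_pos: [0.4776, 0.0541, 0.0636]
orientation: [-1.572, 0.001, -0.765]
contact_force: [-1.8, -0.2, 0.5]
opening: -0.0004
```

```bash
python3 look.py w10 bail_peg bail_bar latch_pivot lever_paddle catch; python3 -c "
from h import *
s=snapshot('scene')
for l,z in(('bail_peg',.079),('bail_bar',.036),('lever_paddle',.042),('catch',.036),('latch_pivot',.036)):
    for d in spot_point('scene',l)[:1]: print(l,d['location'],round(d['confidence'],2),at_z('scene',d['location'],z))
b=cv2.cvtColor(s,cv2.COLOR_RGB2BGR)[180:290,180:300]; a=cv2.imread('pics/w10.png')
cv2.imwrite('pics/i.png',np.hstack([cv2.resize(b,(400,400),interpolation=cv2.INTER_CUBIC),cv2.resize(a,(400,400))]))"
```

```text
lever_paddle [292.1 239.8] 0.77 [0.4872 0.069  0.042 ]
bail_peg [252.6, 226.1] 0.54 [ 0.53164749 -0.02428401  0.079     ]
bail_bar [252.9, 241.5] 0.54 [ 0.53226582 -0.02357376  0.036     ]
catch [252.4, 243.0] 0.68 [ 0.52921501 -0.02661703  0.036     ]
latch_pivot [240.2, 227.9] 0.95 [0.53074019 0.0242768  0.036     ]
```

View pics/i.png

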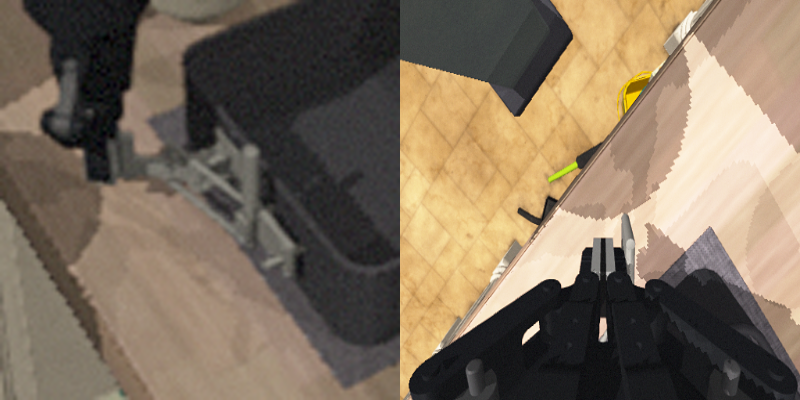

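The peg has come left to y ≈ -0.024 with the bar still in the hook, and the gap is nearly shut. The paddle is on the fingertips at θ ≈ 2.34. I'll push on.

Call:
step_arm --commands '[[[0,-0.001,0,0.0041,4],[0,-0.001,0,0.0041,4],[0,-0.001,0,0.0041,4],[0,0,0,0,0]]]'

```text
time_s: 24.75
ee_pos: [0.4862, 0.0647, 0.0642]
orientation: [-1.569, -0.0, -0.977]
contact_force: [-1.9, -0.8, -0.8]
opening: 0.0004
```

Call:
step_arm --commands '[[[0,-0.001,0,0.0041,4],[0,-0.001,0,0.0041,4],[0,0,0,0,0]]]'

```text
time_s: 25.05
ee_pos: [0.4923, 0.0707, 0.0643]
orientation: [-1.569, -0.001, -1.115]
contact_force: [-1.0, -0.5, -0.6]
opening: -0.0001
```

```bash
python3 look.py w11 latch_pivot lever_paddle; python3 -c "
from h import *
s=snapshot('scene')
for l,z in(('bail_peg',.079),('bail_bar',.036),('lever_paddle',.042),('catch',.036),('latch_pivot',.036)):
    for d in spot_point('scene',l)[:1]: print(l,d['location'],round(d['confidence'],2),at_z('scene',d['location'],z))
print(bot.get_obs()['contact_force'])"
```

```text
lever_paddle [290.8 232.6] 0.6 [0.5043 0.0846 0.042 ]
bail_peg [250.7, 224.2] 0.59 [ 0.53135445 -0.01770158  0.079     ]
bail_bar [255.1, 239.7] 0.47 [ 0.53868413 -0.02161042  0.036     ]
lever_paddle [216.6, 214.7] 0.91 [0.50563303 0.08107821 0.042     ]
latch_pivot [241.6, 224.4] 0.58 [0.53862428 0.03193967 0.036     ]
[0.42853989 0.56993115 0.38383439]
```

Call:
step_arm --commands '[[[0,-0.001,0,0.0041,4],[0,-0.001,0,0.0041,4],[0,0,0,0,0]]]'

```text
time_s: 25.8
ee_pos: [0.4983, 0.0757, 0.0641]
orientation: [-1.57, -0.0, -1.256]
contact_force: [-0.5, -0.3, -0.2]
opening: 0.0001
```

```bash
python3 look.py w12 latch_pivot lever_paddle; python3 -c "
from h import *
s=snapshot('scene')
for l,z in(('bail_peg',.079),('lever_paddle',.042),('latch_pivot',.036)):
    for d in spot_point('scene',l)[:1]: print(l,d['location'],round(d['confidence'],2),at_z('scene',d['location'],z))
print(bot.get_obs()['contact_force'])"
```

```text
lever_paddle [291.9 238.5] 0.78 [0.5138 0.0848 0.042 ]
bail_peg [254.0, 239.6] 0.61 [ 0.51451902 -0.05707055  0.079     ]
lever_paddle [222.3, 211.1] 0.57 [0.52155364 0.08490501 0.042     ]
latch_pivot [241.7, 222.9] 0.94 [0.54115725 0.03583205 0.036     ]
[-0.00224538 -0.12637359 -0.06796734]
```

Call:
step_arm --commands '[[[0,-0.001,0,0.0041,4],[0,-0.001,0,0.0041,4],[0,0,0,0,0]]]'

```text
time_s: 26.45
ee_pos: [0.5057, 0.0798, 0.0641]
orientation: [-1.57, 0.0, -1.396]
contact_force: [-0.4, -0.6, -0.1]
opening: 0.0001
```

```bash
python3 look.py w13 latch_pivot lever_paddle; python3 -c "
from h import *
s=snapshot('scene')
for l,z in(('bail_peg',.079),('bail_bar',.036),('lever_paddle',.042),('catch',.036),('latch_pivot',.036)):
    for d in spot_point('scene',l)[:2]: print(l,d['location'],round(d['confidence'],2),at_z('scene',d['location'],z))
print(bot.get_obs()['contact_force'])
b=cv2.cvtColor(s,cv2.COLOR_RGB2BGR)[170:290,180:300]; a=cv2.imread('pics/w13.png')[130:330,200:400]
cv2.imwrite('pics/j.png',np.hstack([cv2.resize(b,(400,400),interpolation=cv2.INTER_CUBIC),cv2.resize(a,(400,400),interpolation=cv2.INTER_CUBIC)]))"
```

```text
lever_paddle [310.6 239.9] 0.92 [0.5325 0.0877 0.042 ]
bail_peg [248.0, 226.5] 0.46 [ 0.52352176 -0.02049032  0.079     ]
bail_bar [253.0, 239.7] 0.51 [ 0.53510642 -0.01935307  0.036     ]
lever_paddle [226.7, 209.4] 0.84 [0.53232318 0.0847536  0.042     ]
catch [254.6, 241.6] 0.59 [ 0.53500022 -0.02563099  0.036     ]
catch [290.0, 229.7] 0.39 [ 0.61506728 -0.03546748  0.036     ]
latch_pivot [241.7, 222.9] 0.73 [0.54115725 0.03583205 0.036     ]
latch_pivot [255.4, 246.0] 0.5 [ 0.52988867 -0.03686091  0.036     ]
[ 0.31574173 -1.44905377 -0.56227971]
```

Both cameras put the paddle at x ≈ 0.532, level with the pivot and ahead of the fingers, so it snapped home. I'll back off and check.

Call:
step_arm --commands '[[[0,0,0,-0.015,0],[0,0,-0.02,-0.02,0],[0,0,-0.045,-0.02,0],[0,0,-0.045,-0.03,0],[0,0,-0.03,-0.02,0]]]'

```text
time_s: 27.4
ee_pos: [0.4029, 0.0616, 0.2025]
orientation: [-1.57, -0.0, -1.395]
contact_force: [1.1, 0.8, -0.1]
opening: -0.0003
```

Call:
step_arm --commands '[[[0,0.03,-0.02,-0.02,0],[0,0.03,-0.02,0,0],[0,0.02,0,0,0],[0,0,0,0,0]]]'

```text
time_s: 27.8
ee_pos: [0.3989, -0.0221, 0.2415]
orientation: [-1.569, -0.001, -1.397]
contact_force: [0.7, 0.6, -0.8]
opening: 0.0001
```

```bash
python3 look.py w14 latch_pivot lever_paddle bail_peg bail_bar catch; python3 -c "
from h import *
s=snapshot('scene');t=snapshot('top')
Z=dict(bail_peg=.079,bail_bar=.036,lever_paddle=.042,catch=.036,latch_pivot=.036,low_tin=0,bowl=0)
for c in('scene','top'):
  for l,z in Z.items():
    for d in spot_point(c,l)[:1]: print(c,l,d['location'],round(d['confidence'],2),at_z(c,d['location'],z))
o=bot.get_obs();print(o['ee_pos'],o['contact_force'],o['time_s'])
c=lambda im,x,y,w,h:cv2.resize(cv2.cvtColor(im,cv2.COLOR_RGB2BGR)[y:y+h,x:x+w],(400,300),interpolation=cv2.INTER_CUBIC)
w=cv2.imread('pics/w14.png')
cv2.imwrite('pics/k.png',np.vstack([np.hstack([c(s,180,170,160,120),c(t,200,130,120,90)]),np.hstack([cv2.resize(w,(400,300)),np.zeros((300,400,3),np.uint8)])]))"
```

```text
latch_pivot [378.8 150.5] 0.62 [0.5298 0.0266 0.036 ]
lever_paddle [400.3  93.3] 0.78 [0.5328 0.0904 0.042 ]
lever_paddle [442.5 186.8] 0.41 [ 0.6145 -0.0009  0.042 ]
bail_peg [387.8 204.4] 0.72 [ 0.5365 -0.0236  0.079 ]
bail_bar [369.4 192.5] 0.96 [ 0.5331 -0.0239  0.036 ]
catch [372.1 198.4] 0.74 [ 0.5384 -0.0305  0.036 ]
scene bail_peg [251.1, 226.5] 0.63 [ 0.52859821 -0.02369611  0.079     ]
scene bail_bar [253.5, 240.0] 0.72 [ 0.53551074 -0.02061419  0.036     ]
scene lever_paddle [227.0, 209.2] 0.74 [0.53319634 0.08498865 0.042     ]
scene catch [255.8, 239.9] 0.96 [ 0.539576   -0.02284414  0.036     ]
scene latch_pivot [240.8, 226.1] 0.95 [0.53456382 0.02833346 0.036     ]
scene bowl [239.5, 181.6] 0.62 [0.63352342 0.20580752 0.        ]
top bail_peg [279.5, 205.1] 0.57 [ 0.53882927 -0.02216668  0.079     ]
top bail_bar [279.1, 207.7] 0.38 [ 0.53543726 -0.02419026  0.036     ]
top lever_paddle [242.3, 208.9] 0.51 [0.53211915 0.08256591 0.042     ]
top catch [279.4, 209.1] 0.68 [ 0.53135158 -0.02500024  0.036     ]
top latch_pivot [263.0, 211.7] 0.63 [0.52412703 0.02273168 0.036     ]
top low_tin [339.2, 182.2] 0.57 [ 0.6151495  -0.21184545  0.        ]
top bowl [198.2, 172.4] 0.92 [0.64736803 0.21658989 0.        ]
[ 0.3983127  -0.0205081   0.24057932] [-0.12105353 -0.45923164  0.05517584] 28.9
```

View pics/k.png

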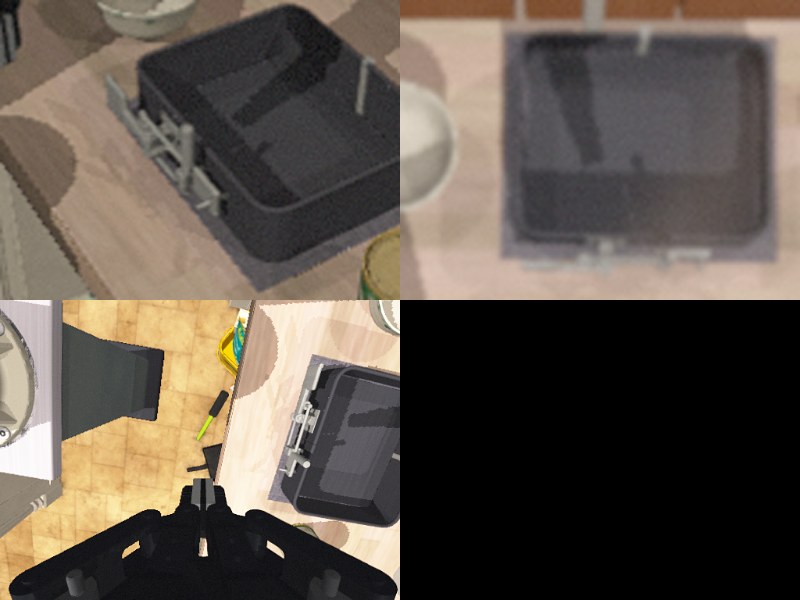

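The last picture shows the handle lying along the front, the split shut, the bar in the hook, and the bowl and food tin in place. The arm is clear, so I'll hand in.

```bash
python3 -c "
from h import *
print(bot.job_done())"
```

```text
the job is handed in; nothing more can be done
None
```

The cake tin is latched shut, and I handed the job in at about 29 s of the 64 s allowed.

- **Hooking:** I took the bail by its peg and felt the runway at about 4 N. I slid the bar left under the nose until it met the lip at about 5 N, well under the 12 N that would bend the catch. A picture showed the nose in front of the bar, and I let go there.
- **Closing:** I pushed the paddle round with shut fingertips, reading 5 to 7 N at most. Once past dead centre the lever ran home by itself, ahead of the fingers, and I backed off at once.

**Last checks:**
- The three cameras put the paddle at x ≈ 0.532 to 0.533. That is level with the pivot (about 0.532), so the handle lies parallel to the front and points left.
- The bar and peg are at y ≈ -0.023, against -0.036 when open, and the pictures show no gap at the split.
- Nothing touches the robot, which reads no contact force beyond noise.
- In the last views the bowl and the food tin look to be where they started, with position readings within 5 to 15 mm of the first ones.

**Less certain:**
- I judged "home" from the pictures and from the lever moving by itself, because nothing reads its angle. The pictures give that angle to only about 0.05 rad.
- The network's position readings scattered by several millimetres. The top camera put the pivot about 8 mm nearer the robot than the others, and one earlier scene reading of the peg was plainly wrong, so I ignored it.

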